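# Third hand for a spice rack: lock the jig's stop, press the end panel on

### The arm

A 7-joint arm with a two-finger parallel gripper is mounted at the origin on a cart in front of the work surface, level with it; the furniture and walls round the work are solid. World frame = base frame: x ahead of the robot, y to its left, z up, the work surface at z = 0. Lengths are in m, angles in rad, forces in N, time in s.
With the tool pointing down it reaches from about 0.4 to 0.9 m from the base axis. Payload 5.5 kg.
Tool frame: the origin (TCP) lies at the very end of the fingers, on their centre line; the grasp point (between the pads) lies 19 mm behind it; z points along the fingers, y is the line along which they close (so a half turn about z gives the same grasp; the last joint's range is limited). The gripper opens to 85 mm and grips with 20 to 120 N. Pads are 22 mm wide; open, the fingers measure 114 mm over their backs; the gripper's body (76 mm by 85 mm) begins 54 mm behind the grasp point. The pads swing forward as they close: fully open they stand 13 mm farther back than shut.
Start: joints at [-1.023, 0.501, -0.427, 1.55, 0.221, 1.138, -0.21], TCP at [0.183, 0.624, 0.231] pointing down, gripper open.
Joint ranges: [-2.88, 2.88], [-0.31, 2.03], [-1.54, 1.56], [0.2, 2.42], [-1.41, 4.55], [0.19, 2.02], [-2.57, 2.57]. Speed limits (rad/s): [2.57, 2.57, 3.14, 3.14, 3.14, 3.14, 3.14].

### API

Orientations are given as a 3x3 rotation matrix whose columns are the frame's x, y, z axes.
In Python, from workcell import * gives the robot as it stands.
- The arm moves only by the tool play_rows, never from a script. Its arguments are lists of equal length, an entry for each row: "offset": the shift along the tool's x, y, z as a fraction of full scale, a list of three; "angular": the turn, a rotation vector about the tool's x, y, z as a fraction of full scale, a list of three; "grip": the closure, from 0 (fully open) to 1 (shut). A call has exactly 8 rows; each row is the pose to reach, as a shift and turn from the pose commanded when the call began, along the tool's axes at that moment; what a row does not reach only later rows make up. Full scale, the value 1, is 100 mm for a shift and 90 degrees for a turn. A row lasts 1/12 s, in which the tool goes at most 41.7 mm and 7.16 degrees, less where a joint would pass 70% of its speed; a pose out of reach is approached as far as the arm can. A call with a number of a shift or a turn outside -1 to 1 is refused whole. A call with a gripper value outside its range is refused whole. The fingers move at their own pace and stop on an object; "squeeze" is the grip in N (left out, the last holds). Time passes only in rows, so rows that repeat a pose let the fingers close, or fill a call up. It gives the time, the measured TCP pose, the force, the opening and the grip force at its end, in the units of the state.
- observe(): the state, without advancing time (a new reading comes with each control period).
- camera(name): name is "scene" or "top" or "wrist"; returns (picture, depth): 420x560x3 uint8, red, green, blue; 420x560 float32, m along the optical axis (not along the pixel's ray), 0 where there is no reading.
- camera_params(name): a dict with "fovy" (degrees; the focal length in pixels is half the picture's height over the tangent of half this angle, whatever the lens; pixels are square), "cx", "cy" (the principal point, pixels), "R" (3x3) and "t" (3): a world point X has camera coordinates R X + t. Camera axes: x right, y down, z forward; pixel columns grow to the right and rows downward; lengths in m; the calibration is good to about 2 mm. A picture is of the moment at which its call begins: read the wrist's pose just before it. camera_params takes no time and is no camera call; for the wrist camera it gives the pose at the moment of the call.
- close_job(): hands the job in; it is judged then, once.
The state is a dict: "t": time; "q": joint angles; "joint_vel": joint speeds; "joint_efforts": joint torques, N m; "position": TCP position; "tcp_rot": TCP orientation; "contact_force": force on the tool from outside, world axes, zero at the start; "wrist_torque": the same for the moment, N m; "grip_width": finger opening in m; "grip_force": force on a finger pad.
Only numpy, scipy, OpenCV 4.12 (cv2) and the standard library are available. Lean on these libraries where they do the work, as an engineer would, in place of code of your own. Each camera call takes 0.05 s, during which the arm holds its last target. There are 200 camera calls.

### The job

We are screwing together the little wooden spice rack that lies in the assembly jig, and I need a third hand. Slide the jig's blue stop along the fence until its rubber pad touches the finished end of the rack, and lock it there by turning its red knob clockwise until tight; then take the loose end panel and hold it upright and flush on the rack's open end, screw holes facing outward, rounded corner to the front. Finish holding it there, pressing it against the rack with a steady 10 newtons or so (never above 25) while I drive the screws; do not let go, keep the rack against the fence, and leave the other things alone.

Things in the scene. Friction and masses are not known exactly. Their poses are not given: they have to be found in the camera images.
- jig: Assembly jig, fixed to the cabinet top: dark wooden bed 132 x 400 x 12 mm with an aluminium fence (18 mm thick, 45 mm above the bed) along its far long edge. Origin: centre of the bed's underside. Its y axis runs along the fence, its x axis points from the bed to the fence. The fence's working face is at x = +45 mm, the bed's top at z = 12 mm.
- stop (a joint): Travel in m of the blue sliding stop along the fence, 0 at the jig's +y end, growing towards -y (towards the rack), 0.10 at most. Loose, it slides with 1 to 2 N.
- stop_pad (a joint): How far, in m, the stop's rubber pad is squeezed: springy, about 3 N per mm, 8 mm at most.
- pad_face (a point): Centre of the rubber pad's face (40 mm wide, 74 mm high) that looks along the jig's -y to the rack; 43 mm nearer the bed's front than the knob's axis, which is 55 mm behind the face in y. The stop's blue plate behind the pad reaches 100 mm above the cabinet top.
- clamp_knob (a joint): Angle of the red clamp knob, rad: 0 fully loose, growing clockwise seen from above, end stop at 1.6. Its brake begins to bite at about 0.5 and is locked from 1.1 (it then withstands more than 20 N). It stays where it is left. Turning takes well under 0.5 N m.
- knob_grip (a point): Middle of the red knob's grip bar, which is 50 mm long, 14 mm thick and 24 mm high, its top 12 mm above this point (about 111 mm above the cabinet top). The axis is upright. At joint value 0 the bar lies along the jig's x axis (across the fence); it turns with the knob. Holding the bar, one can also push the stop along.
- rack: Half-built spice rack of light wood, loose on the jig's bed with its back against the fence (back within a few mm of it). Floor 65 (x) x 160 (y) x 12 mm, back board 12 mm thick at +x, 100 mm high, front bar at -x whose top is 54 mm high, and one finished end 18 mm thick at +y. Open at -y and at the top. 0.45 kg. Origin: centre of the floor board's underside; axes about as the jig's.
- rack_open_end (a point): On the rack's open end (-y): middle of the floor board's lower edge. The panel's inner face belongs in this plane, its underside level with this point.
- rack_closed_end (a point): Centre of the outer face of the rack's finished end (+y), 46 mm above its underside: the place for the stop's pad.
- end_panel: Loose end panel of light wood, standing upright: 65 (x) x 18 (y) x 100 mm high, about 0.11 kg, its upper corner at -x rounded. Origin: centre of its underside. Inner face at y = +9 mm. On the rack its axes run as the rack's and its origin is 9 mm outside the open end.
- panel_outer (a point): On the panel's outer face (y = -9 mm, with five small screw holes near its lower, rear and front edges), 46 mm above the underside.
- nutmeg: Spice jar with a black cap and a green label, 45 mm across, 105 mm high; a bystander. Origin: centre of its underside.
- cinnamon: Spice jar with a green cap, 46 mm across, 106 mm high; a bystander. Origin: centre of its underside.
- pepper: Spice jar with a dark brown cap and a pale green label, 44 mm across, 105 mm high; a bystander. Origin: centre of its underside.
- mug: Terracotta-red mug, 82 x 115 x 90 mm; a bystander. Origin: centre of its underside.
- cup: Small white coffee cup standing upside down, 59 x 83 x 52 mm, does not move; a bystander. Origin: centre of its underside.
- screwdriver: Screwdriver lying on the cabinet top; a bystander. Origin: centre of its underside.
- screw_dish: Steel dish of screws, 70 mm across, 16 mm high, does not move; a bystander. Origin: centre of its underside.
- bottle: Glass bottle at the back, 62 mm across, 237 mm high, does not move; the tallest bystander. Origin: centre of its underside.
- storage_jar: Large jar with a red lid at the back, 89 mm across, 166 mm high, does not move; a bystander. Origin: centre of its underside.
There are look-alikes about, which are no part of the job. What is shaped like the end_panel but purple is not meant.

How it is judged:
On the way:
1. the stop's pad stands at the rack's finished end (gap under 4 mm) and its knob is locked (1.1 rad or more), before the panel is brought to the rack (value of joint clamp_knob above 1.1 rad and y of pad_face in the frame of rack_closed_end below 0.004 m and distance between end_panel and rack_open_end above 0.04 m), for 0.2 s.
At the end, for the whole second after the job is handed in: Panel gripped and pressed on the rack with 5 to 16 N, flush within 5 mm, square and upright within 0.07 rad, holes outward; knob above 1.1 rad; rack bearing on the pad (0.4 mm squeeze), flat, within about 8 mm of the fence and 0.06 rad along it; at rest (contact force between end_panel and rack between 5 and 16 N and contact force between the fingers and end_panel above 3 N and value of joint clamp_knob above 1.1 rad and value of joint stop_pad above 0.0004 m and x of end_panel in the frame of rack_open_end between -0.005 and 0.005 m and z of end_panel in the frame of rack_open_end between -0.005 and 0.005 m and y of end_panel in the frame of rack_open_end above -0.013 m and y of panel_outer in the frame of rack_open_end below -0.012 m and angle between the y axis of end_panel and the y axis of rack, either way round below 0.07 rad and angle between the z axis of end_panel and the z axis of rack, either way round below 0.07 rad and angle between rack's own z axis and vertical below 0.05 rad and x of rack in the frame of jig above 0.0045 m and angle between the y axis of rack and the y axis of jig, either way round below 0.06 rad and linear speed of each of rack, end_panel below 0.01 m/s); the arm keeps its last pose, push and grip.
It fails at once if the panel is pressed against the rack with more than 25 N (contact force between end_panel and rack above 25 N).
It fails at once if the rack is dragged or shoved away by more than 40 mm (distance of rack from where it was at the start of the episode above 0.04 m).
It fails at once if a spice jar, the mug or the screwdriver is moved by more than 30 mm (distance of any of nutmeg, cinnamon, pepper, mug, screwdriver from where it was at the start of the episode above 0.03 m).
It also fails if it takes over 51 s, if anything falls off the work surface, if the arm or the gripper's body presses on something with over 40 N, if the wrist force passes 120 N, or if a joint passes its speed limit or range.

## Working session

There is one attempt and no reset: what is moved stays moved. The work goes in short steps, Python scripts to look and compute and a tool call to move; the robot and the scene stay as the last step left them, time stands still between calls to the robot, and variables do not carry over. Pictures are saved under pics/ and viewed, at most 10 in all, crops included, and the job is handed in when it is done.

Besides the shell and the picture viewer there is one more tool, called after "Emit:" as name(argument=value, ...) on one line, values as JSON. play_rows: Moves the arm, as the interface text tells. Its arguments: {"type":"object","properties":{"offset":{"type":"array"},"angular":{"type":"array"},"grip":{"type":"array"},"squeeze":{"type":"number"}},"required":["offset","angular","grip"]}

```bash
mkdir -p pics; ls; python3 - <<'E'
from workcell import *
import cv2,numpy as np
s=observe();print(s)
for n in("scene","top"):
    p,d=camera(n);cv2.imwrite(f"pics/{n}0.png",p[:,:,::-1]);np.savez(f"pics/{n}0.npz",p=p,d=d);print(n,camera_params(n))
E
```

```text
pics
{'t': 0.0, 'q': array([-1.02280013,  0.50183645, -0.42677568,  1.55143974,  0.22082397,
        1.13828916, -0.21026373]), 'joint_vel': array([-0.0006731 ,  0.00250405,  0.00109069,  0.0013434 ,  0.00047193,
        0.00017187,  0.00065194]), 'joint_efforts': array([ 2.36848709e-04, -5.69515228e+01, -5.81657007e+00, -2.80943048e+01,
        1.05349644e-02,  1.18648153e-02, -5.34639980e-06]), 'position': array([0.18249264, 0.62314588, 0.23026939]), 'tcp_rot': array([[-9.59742949e-01,  2.80879232e-01, -5.73949434e-04],
       [ 2.80879816e-01,  9.59741214e-01, -1.82522649e-03],
       [ 3.81747123e-05, -1.91295906e-03, -9.99998170e-01]]), 'contact_force': array([ 0.23345239, -0.69497822, -0.17368337]), 'wrist_torque': array([-0.0069611 , -0.00424319, -0.01483332]), 'grip_force': 0.0, 'grip_width': 0.08524471338148093}
scene {'fovy': 42.891652199505515, 'cx': 275.1990434536954, 'cy': 201.13497255294791, 'R': array([[ 0.79952921, -0.60057423, -0.00797713],
       [-0.40364431, -0.52743157, -0.7475876 ],
       [ 0.44477445,  0.60093805, -0.66411532]]), 't': array([-0.42264705,  0.30134174,  1.26833853])}
top {'fovy': 50.85991143889774, 'cx': 273.40551188593525, 'cy': 208.18235307481586, 'R': array([[-0.01807864, -0.99983228,  0.00292874],
       [-0.99028861,  0.01750207, -0.1379208 ],
       [ 0.13784641, -0.00539372, -0.99043893]]), 't': array([0.03879826, 0.57360704, 1.31931152])}
```

View pics/scene0.png

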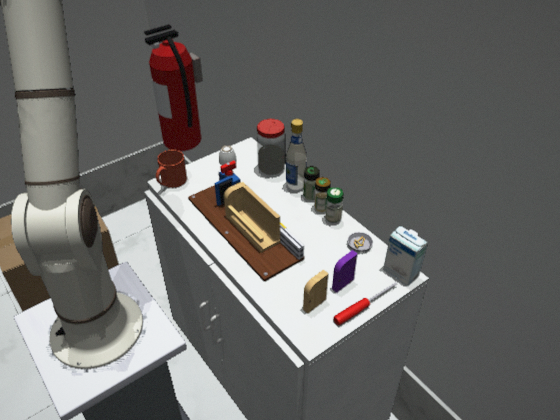

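View pics/top0.png

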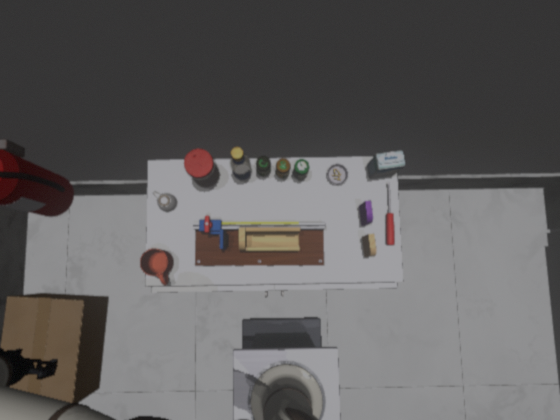

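Scene camera: the jig's rack is at (252,215), the blue stop and red knob at (228,180), the light-wood panel at (315,291) and the purple one at (344,270). In the top view these are at (270,240), (210,228), (372,245) and (368,212).
Candidates for the panel are light wood (315,291), the purple look-alike (344,270), and the rack's own finished end (235,195). I choose the loose light-wood one.

```bash
cat > h.py <<'E'
import numpy as np,cv2
from workcell import *
def cloud(n,d,cp=None):
    cp=cp or camera_params(n);f=210/np.tan(np.radians(cp["fovy"]/2))
    v,u=np.mgrid[0:420,0:560]
    c=np.stack([(u-cp["cx"])/f*d,(v-cp["cy"])/f*d,d],-1)
    return (c-cp["t"])@cp["R"]
def hsv(p): return cv2.cvtColor(p,cv2.COLOR_RGB2HSV)
E
python3 - <<'E'
from h import *
ims=[]
for n in("scene","top"):
    z=np.load(f"pics/{n}0.npz");p,d=z["p"],z["d"];X=cloud(n,d);H=hsv(p)
    h,s,v=[H[...,i].astype(int) for i in range(3)]
    roi=np.zeros(d.shape,bool)
    if n=="scene":
        roi[140:330,180:420]=1
    else: roi[150:295,145:400]=1
    roi&=(d>0)
    M={"wood":(h>12)&(h<28)&(s>70)&(v>90),"blue":(h>100)&(h<125)&(s>140),"red":((h<6)|(h>174))&(s>170),"purple":(h>128)&(h<150)&(s>120),"bed":(h<14)&(s>70)&(v<130)}
    for k,m in M.items():
        m=m&roi&(X[...,0]>.3)&(X[...,0]<1)
        nn,lab,st,_=cv2.connectedComponentsWithStats(m.astype(np.uint8))
        for i in range(1,nn):
            if st[i,4]<25:continue
            P=X[lab==i];r=cv2.minAreaRect(P[:,:2].astype(np.float32))
            print(n,k,st[i],"lo",P.min(0).round(3),"hi",P.max(0).round(3),"rect",np.round(r[0],3),np.round(r[1],3),round(r[2],1))
p=np.load("pics/scene0.npz")["p"]
a=cv2.resize(p[255:325,285:405],None,fx=5,fy=5,interpolation=cv2.INTER_CUBIC)
b=cv2.resize(p[140:275,185:305],None,fx=5,fy=5,interpolation=cv2.INTER_CUBIC)[:,:]
b=cv2.resize(b,(533,600));a=cv2.resize(a,(267,156))
o=np.zeros((600,800,3),np.uint8);o[:,:533]=b;o[:156,533:]=a
cv2.imwrite("pics/crop1.png",o[:,:,::-1])
E
```

```text
scene wood [316 177  15  10  68] lo [ 0.677 -0.022  0.013] hi [0.778 0.1   0.109] rect [0.728 0.042] [0.152 0.039] 53.8
scene wood [225 182  55  36 305] lo [ 0.446 -0.048  0.052] hi [0.536 0.191 0.116] rect [0.482 0.075] [0.242 0.082] 83.0
scene wood [227 204  53  47 701] lo [ 0.442 -0.05   0.016] hi [0.506 0.115 0.069] rect [0.472 0.033] [0.062 0.167] 2.0
scene wood [354 236  11  12  51] lo [ 0.666 -0.189 -0.001] hi [ 0.711 -0.161  0.013] rect [ 0.686 -0.172] [0.051 0.024] 36.7
scene wood [304 270  24  25 203] lo [ 0.421 -0.271 -0.003] hi [ 0.544 -0.184  0.104] rect [ 0.485 -0.228] [0.147 0.05 ] 44.5
scene blue [215 172  25  34 219] lo [0.45  0.168 0.019] hi [0.538 0.252 0.104] rect [0.502 0.194] [0.099 0.063] 50.0
scene blue [286 177   9   6  30] lo [0.667 0.1   0.033] hi [0.68  0.134 0.056] rect [0.672 0.117] [0.009 0.033] 18.0
scene blue [393 239  22  17  73] lo [ 0.672 -0.354  0.106] hi [ 0.684 -0.29   0.123] rect [ 0.676 -0.322] [0.009 0.065] 5.0
scene red [180 140  20  11 157] lo [ 0.624  0.741 -0.204] hi [ 0.718  0.774 -0.144] rect [0.672 0.757] [0.094 0.03 ] 2.3
scene red [2
[... 1092 characters left out ...]
28   63   24 1255] lo [ 0.443 -0.052  0.007] hi [0.511 0.14  0.12 ] rect [0.476 0.044] [0.194 0.064] 88.1
top wood [368 235   7  19  89] lo [ 0.43  -0.263  0.09 ] hi [ 0.482 -0.246  0.106] rect [ 0.456 -0.254] [0.053 0.014] 4.5
top bed [184 150  12  10  29] lo [ 0.701  0.249 -0.11 ] hi [0.78  0.335 0.17 ] rect [0.75  0.291] [0.096 0.038] 37.8
top bed [187 150  27  28  82] lo [ 0.649  0.199 -0.067] hi [0.779 0.271 0.171] rect [0.711 0.228] [0.067 0.128] 78.5
top bed [ 196  231  127   34 2624] lo [ 0.403 -0.122  0.003] hi [0.509 0.271 0.113] rect [0.456 0.075] [0.392 0.103] 89.0
top bed [145 249  24  36 245] lo [ 0.351  0.34  -0.001] hi [0.453 0.419 0.095] rect [0.41  0.371] [0.097 0.078] 57.9
```

View pics/crop1.png

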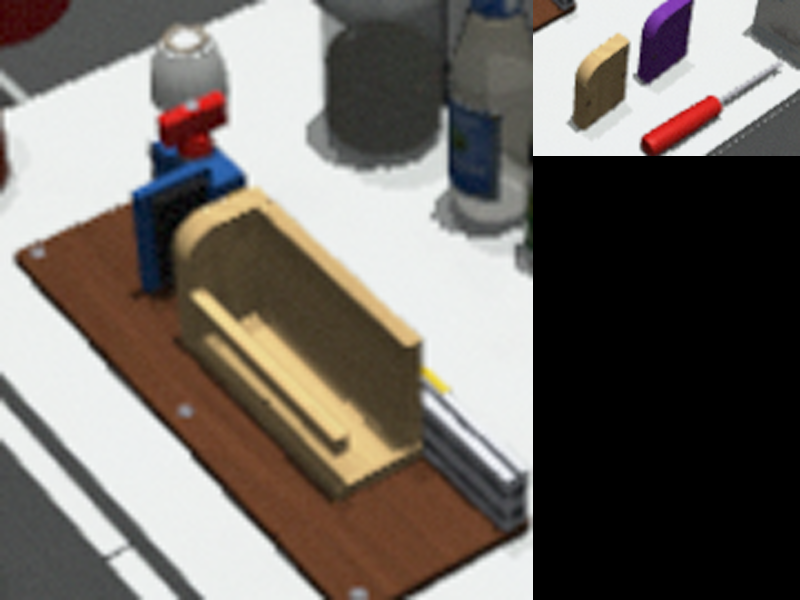

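The crop shows the light-wood panel at (315,291), with its rounded corner at the front and screw-hole dots facing -y, which is already outward. The purple one behind it is the look-alike. The stop's bar at (228,165) lies across the fence. I'll go over the knob.

Emit:
play_rows(offset=[[-0.07,-0.12,0],[-0.15,-0.25,0],[-0.22,-0.37,0],[-0.3,-0.5,0],[-0.37,-0.62,0],[-0.45,-0.75,0],[-0.52,-0.87,0],[-0.6,-1,0]], angular=[[0,0,-0.03],[0,0,-0.06],[0,0,-0.09],[0,0,-0.12],[0,0,-0.15],[0,0,-0.18],[0,0,-0.181],[0,0,-0.181]], grip=[0,0,0,0,0,0,0,0])

```text
t: 0.77
position: [0.212, 0.5101, 0.2308]
tcp_rot: [[-1.0, 0.0, -0.001], [0.0, 1.0, -0.001], [0.001, -0.001, -1.0]]
contact_force: [0.6, -0.1, 0.2]
grip_width: 0.0855
grip_force: 0.0
```

Emit:
play_rows(offset=[[-0.12,-0.12,0],[-0.25,-0.25,0],[-0.37,-0.37,0],[-0.5,-0.5,0],[-0.62,-0.62,0],[-0.75,-0.75,0],[-0.87,-0.87,0],[-1,-1,0]], angular=[[0,0,0],[0,0,0],[0,0,0],[0,0,0],[0,0,0],[0,0,0],[0,0,0],[0,0,0]], grip=[0,0,0,0,0,0,0,0])

```text
t: 1.43
position: [0.3122, 0.4101, 0.231]
tcp_rot: [[-1.0, 0.0, -0.001], [0.0, 1.0, -0.0], [0.001, -0.0, -1.0]]
contact_force: [0.3, 0.1, 0.9]
grip_width: 0.0851
grip_force: 0.0
```

Emit:
play_rows(offset=[[-0.12,-0.12,0],[-0.25,-0.25,0],[-0.37,-0.37,0],[-0.5,-0.5,0],[-0.62,-0.62,0],[-0.75,-0.75,0],[-0.87,-0.87,0],[-1,-1,0]], angular=[[0,0,0],[0,0,0],[0,0,0],[0,0,0],[0,0,0],[0,0,0],[0,0,0],[0,0,0]], grip=[0,0,0,0,0,0,0,0])

```text
t: 2.1
position: [0.4121, 0.3102, 0.231]
tcp_rot: [[-1.0, 0.0, -0.001], [0.0, 1.0, -0.0], [0.001, -0.0, -1.0]]
contact_force: [-0.2, 0.4, 0.1]
grip_width: 0.0857
grip_force: 0.0
```

Emit:
play_rows(offset=[[-0.12,-0.1,0],[-0.25,-0.2,0],[-0.37,-0.3,0],[-0.5,-0.4,0],[-0.62,-0.5,0],[-0.75,-0.6,0],[-0.87,-0.7,0],[-1,-0.8,0]], angular=[[0,0,0],[0,0,0],[0,0,0],[0,0,0],[0,0,0],[0,0,0],[0,0,0],[0,0,0]], grip=[0,0,0,0,0,0,0,0])

```text
t: 2.77
position: [0.5121, 0.2302, 0.2308]
tcp_rot: [[-1.0, 0.0, -0.001], [0.0, 1.0, -0.0], [0.001, -0.0, -1.0]]
contact_force: [1.0, 0.8, -0.5]
grip_width: 0.0858
grip_force: 0.0
```

```bash
cat >> h.py <<'E'
def masks(p):
    H=hsv(p);h,s,v=[H[...,i].astype(int) for i in range(3)]
    return {"wood":(h>12)&(h<28)&(s>70)&(v>80),"blue":(h>100)&(h<125)&(s>140),"red":((h<6)|(h>174))&(s>170),"purple":(h>128)&(h<150)&(s>120)}
E
python3 - <<'E'
from h import *
s=observe();print(s["q"].round(2),s["position"])
cp=camera_params("wrist");p,d=camera("wrist");cv2.imwrite("pics/w1.png",p[:,:,::-1]);np.savez("pics/w1.npz",p=p,d=d,**{k:cp[k] for k in cp})
print(cp)
X=cloud("wrist",d,cp);M=masks(p)
for k,m in M.items():
    m=m&(d>0)
    nn,lab,st,_=cv2.connectedComponentsWithStats(m.astype(np.uint8))
    for i in range(1,nn):
        if st[i,4]<100:continue
        P=X[lab==i];top=P[P[:,2]>np.percentile(P[:,2],98)-.006];r=cv2.minAreaRect(top[:,:2].astype(np.float32))
        print(k,st[i],P.min(0).round(3),P.max(0).round(3),"top",np.round(r[0],4),np.round(r[1],3),round(r[2],1))
E
```

```text
[-0.24  0.33 -0.29  1.78  0.1   1.05  1.01] [0.51205146 0.23015473 0.23081358]
{'fovy': 67.0544185539424, 'cx': 281.5063754535278, 'cy': 207.37846220653745, 'R': array([[ 3.56535932e-04,  9.99999510e-01, -9.23554292e-04],
       [ 9.54962412e-01, -6.64351457e-05,  2.96726790e-01],
       [ 2.96726583e-01, -9.87753396e-04, -9.54961967e-01]]), 't': array([-0.22919706, -0.52611121,  0.22779695])}
wood [ 524    0   36   44 1293] [ 0.146  0.812 -0.755] [ 0.283  1.014 -0.47 ] top [0.2363 0.858 ] [0.087 0.088] 86.2
wood [    0   119   238    90 10972] [ 0.444 -0.098 -0.002] [0.552 0.183 0.115] top [0.4828 0.0583] [0.144 0.056] 90.0
blue [ 218  128   58   89 2313] [0.451 0.16  0.012] [0.538 0.223 0.102] top [0.479  0.1803] [0.013 0.056] 89.0
blue [279 181  24  37 593] [0.505 0.226 0.052] [0.539 0.249 0.083] top [0.5226 0.2396] [0.019 0.033] 89.1
blue [186 309  29  45 409] [0.521 0.114 0.04 ] [0.679 0.187 0.252] top [0.5992 0.163 ] [0.008 0.163] 75.9
red [262 185  24  54 683] [0.498 0.21  0.072] [0.546 0.232 0.113] top [0.5219 0.2229] [0.013 0.047] 89.3
red [550 217  10  47 335] [ 0.633  0.749 -0.201] [ 0.724  0.773 -0.174] top [0.6863 0.7544] [0.058 0.006] 13.5
```

View pics/w1.png

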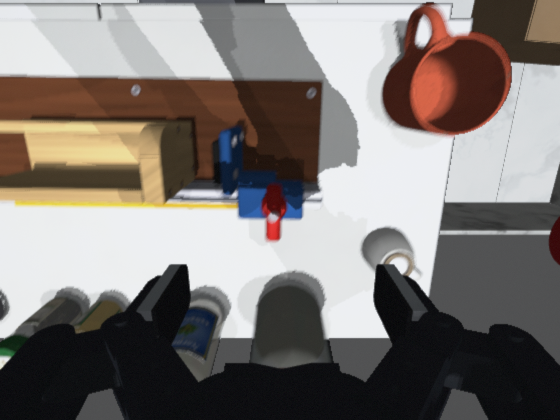

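The wrist view shows the red bar at (273,212), the blue stop at (270,195), the plate at (230,160) and the rack's finished end at (180,165). The bar's centre is about (0.522, 0.223), with its top at 0.112 m. I'll descend with the fingers half closed, then grip.

Emit:
play_rows(offset=[[-0.03,-0.02,0.12],[-0.06,-0.04,0.25],[-0.1,-0.07,0.37],[-0.1,-0.07,0.5],[-0.1,-0.07,0.62],[-0.1,-0.07,0.75],[-0.1,-0.07,0.87],[-0.1,-0.07,1]], angular=[[0,0,0],[0,0,0],[0,0,0],[0,0,0],[0,0,0],[0,0,0],[0,0,0],[0,0,0]], grip=[0.55,0.55,0.55,0.55,0.55,0.55,0.55,0.55], squeeze=30)

```text
t: 3.48
position: [0.5211, 0.2242, 0.1296]
tcp_rot: [[-1.0, -0.001, -0.001], [-0.001, 1.0, -0.0], [0.001, -0.0, -1.0]]
contact_force: [-0.0, 0.1, 0.5]
grip_width: 0.0385
grip_force: 0.0
```

Emit:
play_rows(offset=[[0,0,0.1],[0,0,0.2],[0,0,0.3],[0,0,0.4],[0,0,0.48],[0,0,0.48],[0,0,0.48],[0,0,0.48]], angular=[[0,0,0],[0,0,0],[0,0,0],[0,0,0],[0,0,0],[0,0,0],[0,0,0],[0,0,0]], grip=[0.55,0.55,0.55,0.55,0.55,0.55,1,1])

```text
t: 4.15
position: [0.5218, 0.2239, 0.0833]
tcp_rot: [[-1.0, 0.0, -0.0], [0.0, 1.0, -0.0], [0.0, -0.0, -1.0]]
contact_force: [0.7, 0.2, -6.0]
grip_width: 0.0216
grip_force: 26.6
```

Emit:
play_rows(offset=[[0,0,0],[0,0,0],[0,0,0],[0,0,0],[0,0,0],[0,0,0],[0,0,0],[0,0,0]], angular=[[0,0,0],[0,0,0],[0,0,0],[0,0,0],[0,0,0],[0,0,0],[0,0,0],[0,0,0]], grip=[1,1,1,1,1,1,1,1])

```text
t: 4.82
position: [0.5218, 0.2239, 0.0832]
tcp_rot: [[-1.0, 0.0, -0.0], [0.0, 1.0, -0.0], [0.0, -0.0, -1.0]]
contact_force: [-0.1, 0.7, -4.9]
grip_width: 0.0218
grip_force: 26.6
```

```bash
python3 - <<'E'
from h import *
s=observe();print(s["q"].round(2),s["position"],s["grip_width"],s["contact_force"])
# jig yaw etc from w1
z=np.load("pics/w1.npz");cp={k:z[k] for k in("cx","cy","R","t","fovy")};p=z["p"];d=z["d"];X=cloud("wrist",d,cp)
M=masks(p);roi=np.zeros(d.shape,bool);roi[110:215,0:240]=1
W=X[M["wood"]&roi&(d>0)]
t=W[W[:,2]>.107]
def edge(P,q,ax=1,lo=0.0,hi=.1):
    b=np.arange(lo,hi,.01);y=[];x=[]
    for a in b:
        c=P[(P[:,1]>=a)&(P[:,1]<a+.01)]
        if len(c)>5:y.append(a+.005);x.append(np.percentile(c[:,0],q))
    return np.polyfit(y,x,1),len(y)
print("back top edges",edge(t,97),edge(t,3), "closed end max y",[np.percentile(t[(t[:,0]>a)&(t[:,0]<a+.01),1],98).round(4) for a in(.46,.47,.48,.49)])
H=hsv(p);bed=(H[...,0]<14)&(H[...,1]>70)&(H[...,2]<140)
B=X[bed&(d>0)];B=B[(abs(B[:,2]-.012)<.006)&(B[:,0]<.47)]
print("bed front",edge(B,1,lo=-.05,hi=.25))
bl=X[M["blue"]&(d>0)];bl=bl[(bl[:,1]<.23)&(bl[:,1]>.1)&(bl[:,0]<.505)]
print("plate y pct",np.percentile(bl[:,1],[1,5,50,95,99]))
E
```

```text
[-0.26  0.52 -0.25  1.88  0.18  0.76  0.97] [0.52182611 0.2238605  0.08324624] 0.021764278920519183 [-0.13442205  0.73824753 -4.94051963]
back top edges (array([0.01357381, 0.50854078]), 10) (array([0.01167198, 0.49781876]), 10) closed end max y [np.float64(0.1296), np.float64(0.1296), np.float64(0.1296), np.float64(0.1288)]
bed front (array([0.01573672, 0.40349603]), 30)
plate y pct [0.17422782 0.17535122 0.18573419 0.21454746 0.22054877]
```

The width reads 22 mm where the bar is 14, so the tips caught the hub below the bar. I'll reopen, rise 9 mm and grip again.

Emit:
play_rows(offset=[[0,0,0],[0,0,0],[0,0,0],[0,0,-0.04],[0,0,-0.09],[0,0,-0.09],[0,0,-0.09],[0,0,-0.09]], angular=[[0,0,0],[0,0,0],[0,0,0],[0,0,0.009],[0,0,0.009],[0,0,0.009],[0,0,0.009],[0,0,0.009]], grip=[0.55,0.55,0.55,0.55,0.55,0.55,1,1])

```text
t: 5.48
position: [0.5221, 0.2239, 0.0926]
tcp_rot: [[-1.0, 0.015, 0.0], [0.015, 1.0, 0.0], [-0.0, 0.0, -1.0]]
contact_force: [-0.3, -0.5, 0.5]
grip_width: 0.0148
grip_force: 0.0
```

Emit:
play_rows(offset=[[0,0,0],[0,0,0],[0,0,0],[0,0,0],[0,0,0],[0,0,0],[0,0,0],[0,0,0]], angular=[[0,0,0],[0,0,0],[0,0,0],[0,0,0],[0,0,0],[0,0,0],[0,0,0],[0,0,0]], grip=[1,1,1,1,1,1,1,1])

```text
t: 6.15
position: [0.5221, 0.2239, 0.0926]
tcp_rot: [[-1.0, 0.015, 0.0], [0.015, 1.0, 0.0], [-0.0, 0.0, -1.0]]
contact_force: [-0.6, -0.0, 5.2]
grip_width: 0.013
grip_force: 33.7
```

Emit:
play_rows(offset=[[0,-0.04,0],[0,-0.08,0],[0,-0.13,0],[0,-0.18,0],[0,-0.23,0],[0,-0.28,0],[0,-0.33,0],[0,-0.33,0]], angular=[[0,0,0],[0,0,0],[0,0,0],[0,0,0],[0,0,0],[0,0,0],[0,0,0],[0,0,0]], grip=[1,1,1,1,1,1,1,1])

```text
t: 6.82
position: [0.5216, 0.1891, 0.0925]
tcp_rot: [[-1.0, 0.016, -0.0], [0.016, 1.0, -0.001], [0.0, -0.001, -1.0]]
contact_force: [-1.4, -0.6, 5.8]
grip_width: 0.0129
grip_force: 34.0
```

Emit:
play_rows(offset=[[0,-0.01,0],[0,-0.02,0],[0,-0.03,0],[0,-0.03,0],[0,-0.03,0],[0,-0.03,0],[0,-0.03,0],[0,-0.03,0]], angular=[[0,0,0],[0,0,0],[0,0,0],[0,0,0],[0,0,0],[0,0,0],[0,0,0],[0,0,0]], grip=[1,1,1,1,1,1,1,1])

```text
t: 7.48
position: [0.5216, 0.1873, 0.0926]
tcp_rot: [[-1.0, 0.015, 0.0], [0.015, 1.0, -0.0], [-0.0, -0.0, -1.0]]
contact_force: [-0.1, 1.3, 6.5]
grip_width: 0.0132
grip_force: 33.9
```

```bash
python3 - <<'E'
from h import *
s=observe();print(s["q"].round(2),s["position"],s["contact_force"])
cp=camera_params("wrist");p,d=camera("wrist");cv2.imwrite("pics/w2.png",cv2.resize(p[:,:,::-1],None,fx=1.4,fy=1.4))
E
```

```text
[-0.2   0.49 -0.24  1.91  0.16  0.76  1.02] [0.52155083 0.18732289 0.09257651] [-0.11681072  1.284886    6.53038249]
```

View pics/w2.png

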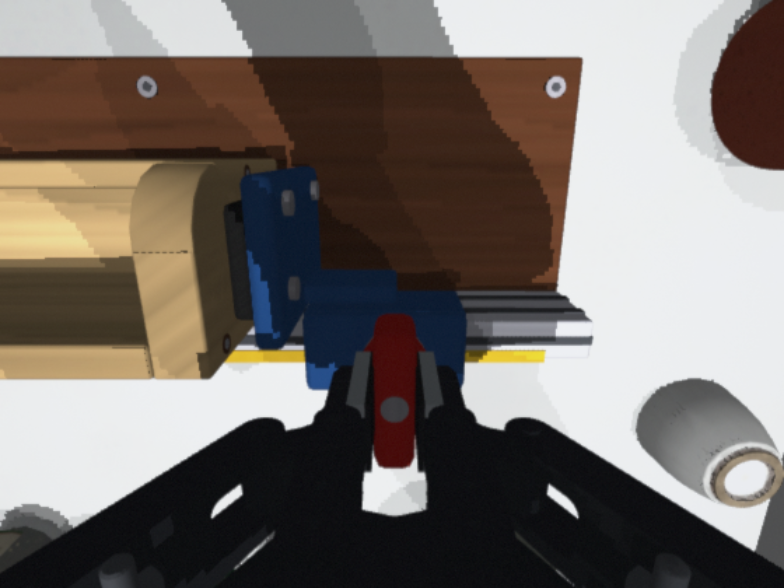

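The view shows the pad's dark edge at (235,265) almost at the finished end at (210,290). I'll creep on.

Emit:
play_rows(offset=[[0,-0.005,0],[0,-0.01,0],[0,-0.015,0],[0,-0.02,0],[0,-0.025,0],[0,-0.025,0],[0,-0.025,0],[0,-0.025,0]], angular=[[0,0,0],[0,0,0],[0,0,0],[0,0,0],[0,0,0],[0,0,0],[0,0,0],[0,0,0]], grip=[1,1,1,1,1,1,1,1])

```text
t: 8.2
position: [0.5215, 0.1851, 0.0926]
tcp_rot: [[-1.0, 0.015, 0.0], [0.015, 1.0, 0.0], [-0.0, 0.0, -1.0]]
contact_force: [-0.7, 1.8, 6.4]
grip_width: 0.0129
grip_force: 33.9
```

Emit:
play_rows(offset=[[0,-0.005,0],[0,-0.01,0],[0,-0.015,0],[0,-0.02,0],[0,-0.02,0],[0,-0.02,0],[0,-0.02,0],[0,-0.02,0]], angular=[[0,0,0],[0,0,0],[0,0,0],[0,0,0],[0,0,0],[0,0,0],[0,0,0],[0,0,0]], grip=[1,1,1,1,1,1,1,1])

```text
t: 8.87
position: [0.5215, 0.1841, 0.0926]
tcp_rot: [[-1.0, 0.014, 0.001], [0.014, 1.0, 0.001], [-0.001, 0.001, -1.0]]
contact_force: [-1.8, 3.4, 4.8]
grip_width: 0.0131
grip_force: 33.8
```

```bash
python3 - <<'E'
from h import *
s=observe();print(s["position"],s["contact_force"])
cp=camera_params("wrist");p,d=camera("wrist");np.savez("pics/w3.npz",p=p,d=d,**cp)
X=cloud("wrist",d,cp);g=(p.max(2)<45)&(d>0)
m=masks(p)["wood"]&(d>0);W=X[m&(X[...,2]>.09)]
for a in (.455,.465,.475,.485):
    w=W[abs(W[:,0]-a)<.004]; B=X[masks(p)["blue"]&(abs(X[...,0]-a)<.004)&(X[...,2]>.09)]
    G=X[g&(abs(X[...,0]-a)<.004)&(X[...,2]>.04)&(X[...,1]<.2)]
    f=lambda c,q:np.percentile(c[:,1],q).round(4) if len(c) else None
    print(a,"wood max",f(w,99),"blue",f(B,2),f(B,98),"pad",f(G,5),len(G))
E
```

```text
[0.52152371 0.1841392  0.092601  ] [-1.82127977  3.38044746  4.81264262]
0.455 wood max 0.13 blue 0.1386 0.1474 pad 0.1302 23
0.465 wood max 0.1301 blue 0.1381 0.1473 pad 0.1314 266
0.475 wood max 0.1299 blue 0.1379 0.1471 pad 0.1311 245
0.485 wood max 0.1299 blue 0.1378 0.1469 pad 0.1311 227
```

The pad is touching at about 2 N. I'll turn the knob clockwise, which is +tool z.

Emit:
play_rows(offset=[[0,0,0],[0,0,0],[0,0,0],[0,0,0],[0,0,0],[0,0,0],[0,0,0],[0,0,0]], angular=[[0,0,0.06],[0,0,0.12],[0,0,0.18],[0,0,0.24],[0,0,0.3],[0,0,0.36],[0,0,0.42],[0,0,0.48]], grip=[1,1,1,1,1,1,1,1], squeeze=40)

```text
t: 9.58
position: [0.5221, 0.1849, 0.0927]
tcp_rot: [[-0.717, 0.697, 0.002], [0.697, 0.717, 0.002], [-0.0, 0.003, -1.0]]
contact_force: [0.4, 4.4, 3.8]
grip_width: 0.0133
grip_force: 40.8
```

```bash
python3 - <<'E'
from h import *
s=observe();print(s["position"],s["contact_force"],s["wrist_torque"],s["q"].round(3))
E
```

```text
[0.52205112 0.18487733 0.09274765] [0.38472869 4.40544235 3.78847578] [ 1.16838024 -0.09587095  0.25862751] [-0.336  0.476 -0.065  1.914  0.043  0.75   0.375]
```

Emit:
play_rows(offset=[[0,0,0],[0,0,0],[0,0,0],[0,0,0],[0,0,0],[0,0,0],[0,0,0],[0,0,0]], angular=[[0,0,0.07],[0,0,0.14],[0,0,0.21],[0,0,0.28],[0,0,0.35],[0,0,0.42],[0,0,0.48],[0,0,0.48]], grip=[1,1,1,1,1,1,1,1])

```text
t: 10.25
position: [0.5234, 0.1855, 0.0931]
tcp_rot: [[-0.046, 0.999, 0.005], [0.999, 0.046, 0.003], [0.002, 0.005, -1.0]]
contact_force: [3.0, 5.9, 3.2]
grip_width: 0.0131
grip_force: 40.6
```

Emit:
play_rows(offset=[[0,0,0],[0,0,0],[0,0,0],[0,0,0],[0,0,0],[0,0,-0.2],[0,0,-0.6],[0,0,-1]], angular=[[0,0,0],[0,0,0],[0,0,0],[0,0,0],[0,0,0],[0,0,0],[0,0,0],[0,0,0]], grip=[1,1,0.5,0.5,0.5,0.5,0.5,0.5])

```text
t: 10.92
position: [0.5192, 0.1815, 0.1912]
tcp_rot: [[-0.047, 0.999, -0.006], [0.999, 0.047, -0.003], [-0.003, -0.006, -1.0]]
contact_force: [1.1, 0.6, 0.4]
grip_width: 0.0429
grip_force: 0.0
```

```bash
python3 - <<'E'
from h import *
s=observe();print(s["position"],s["tcp_rot"].round(3),s["q"].round(3))
cp=camera_params("wrist");p,d=camera("wrist");np.savez("pics/w4.npz",p=p,d=d,**cp);X=cloud("wrist",d,cp)
m=masks(p)["red"]&(d>0)&(X[...,2]>.105)&(X[...,2]<.118)
print("knob",cv2.minAreaRect(X[m][:,:2].astype(np.float32)))
W=X[masks(p)["wood"]&(d>0)];t=W[(W[:,2]>.105)&(W[:,0]<.52)]
print("closed",np.percentile(t[:,1],99))
cv2.imwrite("pics/w4.png",p[:,:,::-1])
E
```

```text
[0.51924626 0.18148162 0.19116103] [[-0.047  0.999 -0.006]
 [ 0.999  0.047 -0.003]
 [-0.003 -0.006 -1.   ]] [-0.494  0.34   0.132  1.854 -0.053  0.957 -0.291]
knob ((0.5223050713539124, 0.1834300458431244), (0.013935812748968601, 0.04860200360417366), 9.111869812011719)
closed 0.17003122866401202
```

View pics/w4.png

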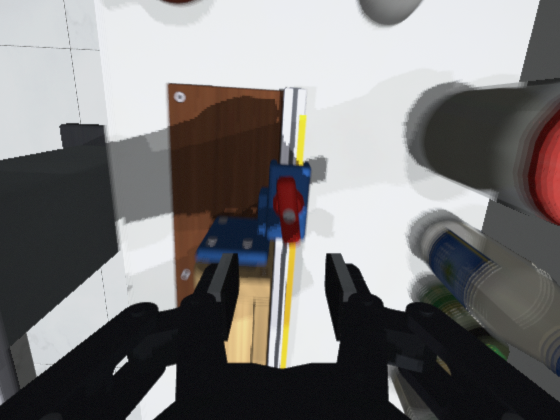

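The view shows the bar at (289,210) lying along the fence, at about 1.4 rad and locked. The pad is against the rack's end at (235,262). Next I go to the panel, turning the tool back.

Emit:
play_rows(offset=[[-0.1,0,-0.1],[-0.2,0,-0.2],[-0.35,0,-0.3],[-0.5,0,-0.4],[-0.62,0,-0.4],[-0.75,0,-0.4],[-0.87,0,-0.4],[-1,0,-0.4]], angular=[[0,0,-0.06],[0,0,-0.12],[0,0,-0.18],[0,0,-0.24],[0,0,-0.3],[0,0,-0.36],[0,0,-0.42],[0,0,-0.485]], grip=[0,0,0,0,0,0,0,0])

```text
t: 11.63
position: [0.5255, 0.082, 0.2317]
tcp_rot: [[-0.727, 0.687, -0.001], [0.687, 0.727, -0.001], [0.0, -0.001, -1.0]]
contact_force: [0.1, 0.1, -0.1]
grip_width: 0.0852
grip_force: 0.0
```

Emit:
play_rows(offset=[[-0.07,-0.11,0],[-0.14,-0.22,0],[-0.21,-0.33,0],[-0.28,-0.44,0],[-0.35,-0.55,0],[-0.42,-0.66,0],[-0.48,-0.77,0],[-0.55,-0.86,0]], angular=[[0,0,-0.06],[0,0,-0.12],[0,0,-0.18],[0,0,-0.24],[0,0,-0.3],[0,0,-0.36],[0,0,-0.42],[0,0,-0.485]], grip=[0,0,0,0,0,0,0,0])

```text
t: 12.3
position: [0.5055, -0.0184, 0.2315]
tcp_rot: [[-1.0, -0.005, -0.002], [-0.005, 1.0, -0.001], [0.002, -0.001, -1.0]]
contact_force: [-0.2, -0.9, 0.1]
grip_width: 0.0853
grip_force: 0.0
```

Emit:
play_rows(offset=[[0.05,-0.12,0],[0.1,-0.25,0],[0.15,-0.37,0],[0.2,-0.5,0],[0.25,-0.62,0],[0.3,-0.75,0],[0.35,-0.87,0],[0.4,-1,0]], angular=[[0,0,0],[0,0,0],[0,0,0],[0,0,0],[0,0,0],[0,0,0],[0,0,0],[0,0,0]], grip=[0,0,0,0,0,0,0,0])

```text
t: 12.97
position: [0.4656, -0.1179, 0.2316]
tcp_rot: [[-1.0, -0.0, -0.002], [-0.0, 1.0, -0.0], [0.002, -0.0, -1.0]]
contact_force: [0.5, 0.3, 0.5]
grip_width: 0.0856
grip_force: 0.0
```

Emit:
play_rows(offset=[[0.01,-0.12,0],[0.02,-0.25,0],[0.03,-0.37,0],[0.05,-0.5,0],[0.06,-0.62,0],[0.07,-0.75,0],[0.09,-0.87,0],[0.1,-1,0]], angular=[[0,0,0],[0,0,0],[0,0,0],[0,0,0],[0,0,0],[0,0,0],[0,0,0],[0,0,0]], grip=[0,0,0,0,0,0,0,0])

```text
t: 13.63
position: [0.4557, -0.2177, 0.2316]
tcp_rot: [[-1.0, -0.0, -0.002], [-0.0, 1.0, 0.0], [0.002, 0.0, -1.0]]
contact_force: [-0.4, 0.0, 0.0]
grip_width: 0.0852
grip_force: 0.0
```

```bash
cat > look.py <<'E'
from h import *
import sys
n=sys.argv[1]
s=observe();print(s["t"],s["position"].round(4),s["q"].round(2),s["tcp_rot"].round(3).tolist())
cp=camera_params("wrist");p,d=camera("wrist");np.savez(f"pics/{n}.npz",p=p,d=d,**cp);X=cloud("wrist",d,cp)
cv2.imwrite(f"pics/{n}.png",p[:,:,::-1])
M=masks(p)
for k in("wood","purple"):
    m=M[k]&(d>0)
    nn,lab,st,_=cv2.connectedComponentsWithStats(m.astype(np.uint8))
    for i in range(1,nn):
        if st[i,4]<100:continue
        P=X[lab==i];t=P[abs(P[:,2]-P[:,2].max())<.006]
        r=cv2.minAreaRect(t[:,:2].astype(np.float32));print(k,st[i],P.min(0).round(3),P.max(0).round(3),"top",np.round(r[0],4),np.round(r[1],4),round(r[2],1))
E
python3 look.py w5
```

```text
13.6333 [ 0.4557 -0.2177  0.2316] [ 0.25  0.21  0.17  1.92 -0.04  1.01  2.  ] [[-1.0, -0.0, -0.002], [-0.0, 1.0, 0.0], [0.002, 0.0, -1.0]]
wood [ 225  157   26   74 1309] [ 0.422 -0.286 -0.001] [ 0.518 -0.248  0.102] top [ 0.4591 -0.2584] [0.0544 0.0179] 5.2
wood [ 423  171  137   53 5182] [ 0.443 -0.05   0.014] [0.51  0.106 0.068] top [0.4492 0.0042] [0.1088 0.0105] 88.8
wood [461 171  99   6 423] [ 0.444 -0.017  0.021] [0.451 0.092 0.026] top [0.4477 0.0375] [0.11   0.0052] 89.3
wood [ 464  245   96   14 1146] [ 0.496 -0.051  0.106] [0.509 0.035 0.114] top [ 0.5025 -0.0078] [0.0856 0.0118] 88.6
wood [436 248  26   6 134] [ 0.507 -0.05  -0.001] [ 0.557 -0.017  0.101] top [ 0.5075 -0.0495] [0.0002 0.0005] 30.2
wood [302 328  21  25 201] [ 0.663 -0.19   0.001] [ 0.71  -0.162  0.014] top [ 0.6839 -0.177 ] [0.0271 0.0368] 79.2
wood [456 394  31  26 334] [ 0.465 -0.158  0.101] [0.713 0.01  0.3  ] top [ 0.4653 -0.1578] [0. 0.] 0.0
purple [ 236  228   25   92 1742] [ 0.519 -0.264  0.004] [ 0.584 -0.244  0.102] top [ 0.5561 -0.2533] [0.0544 0.018 ] 4.4
```

View pics/w5.png

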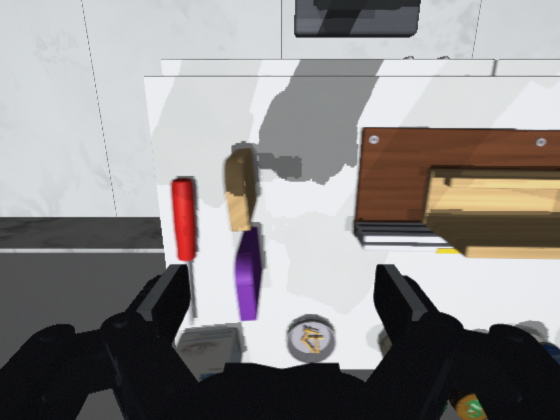

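The light panel's top is at (240,190), with the purple one at (248,275) and the screwdriver at (184,220). The panel's centre is about (0.453, -0.259) at a yaw of 5.2°. I'll go down and grip it across its thickness.

Emit:
play_rows(offset=[[0.02,-0.1,0],[0.04,-0.2,0.05],[0.04,-0.3,0.15],[0.04,-0.41,0.25],[0.04,-0.41,0.4],[0.04,-0.41,0.5],[0.04,-0.41,0.65],[0.04,-0.41,0.8]], angular=[[0,0,-0.02],[0,0,-0.04],[0,0,-0.058],[0,0,-0.058],[0,0,-0.058],[0,0,-0.058],[0,0,-0.058],[0,0,-0.058]], grip=[0.3,0.3,0.3,0.3,0.3,0.3,0.3,0.3], squeeze=60)

```text
t: 14.35
position: [0.4527, -0.2575, 0.1511]
tcp_rot: [[-0.996, -0.091, -0.001], [-0.091, 0.996, 0.0], [0.001, 0.0, -1.0]]
contact_force: [0.2, -0.3, -0.6]
grip_width: 0.0599
grip_force: 0.0
```

Emit:
play_rows(offset=[[0,0,0.15],[0,0,0.3],[0,0,0.45],[0,0,0.6],[0,0,0.75],[0,0,0.9],[0,0,0.9],[0,0,0.9]], angular=[[0,0,0],[0,0,0],[0,0,0],[0,0,0],[0,0,0],[0,0,0],[0,0,0],[0,0,0]], grip=[0.3,0.3,0.3,0.3,0.3,0.3,0.3,0.3])

```text
t: 15.02
position: [0.4519, -0.257, 0.0613]
tcp_rot: [[-0.996, -0.092, -0.003], [-0.092, 0.996, 0.001], [0.003, 0.002, -1.0]]
contact_force: [-0.0, -0.8, -0.4]
grip_width: 0.0598
grip_force: 0.0
```

```bash
python3 look.py w6 | grep -v "wood.*0.014\]"
```

```text
15.0167 [ 0.4519 -0.257   0.0613] [ 0.35  0.49  0.15  2.01 -0.11  0.66  2.23] [[-0.996, -0.092, -0.003], [-0.092, 0.996, 0.001], [0.003, 0.002, -1.0]]
wood [ 257  229   45   62 2231] [ 0.422 -0.27   0.08 ] [ 0.441 -0.252  0.1  ] top [ 0.4345 -0.2604] [0.0112 0.0172] 8.6
```

Emit:
play_rows(offset=[[0,-0.018,0],[0,-0.018,0],[0,-0.018,0],[0,-0.018,0],[0,-0.018,0],[0,-0.018,0],[0,-0.018,0],[0,-0.018,0]], angular=[[0,0,0],[0,0,0],[0,0,0],[0,0,0],[0,0,0],[0,0,0],[0,0,0],[0,0,0]], grip=[0.3,0.3,1,1,1,1,1,1])

```text
t: 15.73
position: [0.4533, -0.2596, 0.0626]
tcp_rot: [[-0.996, -0.092, 0.0], [-0.092, 0.996, -0.0], [-0.0, -0.0, -1.0]]
contact_force: [-0.1, 1.2, 2.2]
grip_width: 0.0174
grip_force: 61.2
```

Emit:
play_rows(offset=[[0,0,0],[0,0,0],[0,0,0],[0,0,-0.05],[0,0,-0.15],[0,0,-0.25],[0,0,-0.35],[0,0,-0.4]], angular=[[0,0,0],[0,0,0],[0,0,0],[0,0,0],[0,0,0],[0,0,0],[0,0,0.03],[0,0,0.067]], grip=[1,1,1,1,1,1,1,1])

```text
t: 16.4
position: [0.4539, -0.2601, 0.1043]
tcp_rot: [[-1.0, 0.015, 0.002], [0.015, 1.0, -0.001], [-0.002, -0.001, -1.0]]
contact_force: [-0.0, -0.9, -1.1]
grip_width: 0.0173
grip_force: 60.9
```

```bash
python3 look.py w7 | grep -v "wood.*0.014\]"; python3 - <<'E'
from h import *
for n in("scene","top"):
    p,d=camera(n);np.savez(f"pics/{n}7.npz",p=p,d=d)
    cv2.imwrite(f"pics/{n}7.png",cv2.resize(p[130:330,180:420,::-1],None,fx=3,fy=3,interpolation=cv2.INTER_CUBIC))
E
```

```text
16.4 [ 0.4539 -0.2601  0.1043] [ 0.32  0.42  0.19  1.99 -0.11  0.74  2.12] [[-1.0, 0.015, 0.002], [0.015, 1.0, -0.001], [-0.002, -0.001, -1.0]]
wood [ 259  221   46   66 2305] [ 0.423 -0.269  0.117] [ 0.441 -0.252  0.141] top [ 0.4357 -0.2608] [0.0175 0.0117] 87.3
wood [549 243  11  38 171] [ 0.479 -0.051  0.02 ] [ 0.51  -0.044  0.029] top [ 0.4949 -0.048 ] [0.0058 0.0292] 87.9
```

View pics/scene7.png

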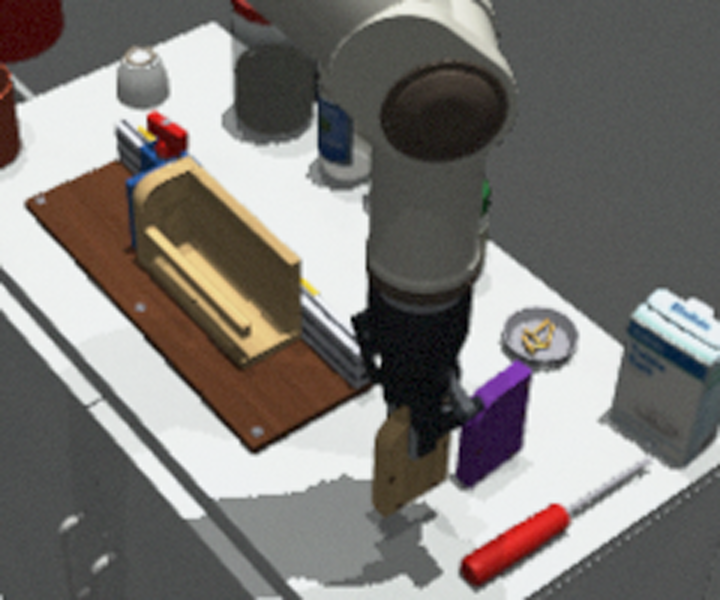

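The panel is held upright with its holes outward, and the purple one, the jars and the screwdriver are untouched. I'll carry it to just outside the open end.

Emit:
play_rows(offset=[[0,0.1,-0.05],[-0.02,0.2,-0.1],[-0.04,0.3,-0.15],[-0.06,0.45,-0.2],[-0.09,0.6,-0.2],[-0.12,0.75,-0.2],[-0.14,0.9,-0.2],[-0.16,1,-0.2]], angular=[[0,0,0],[0,0,0],[0,0,0],[0,0,0],[0,0,0],[0,0,0],[0,0,0],[0,0,0]], grip=[1,1,1,1,1,1,1,1])

```text
t: 17.22
position: [0.4708, -0.1567, 0.1225]
tcp_rot: [[-1.0, 0.01, -0.0], [0.01, 1.0, 0.001], [0.0, 0.001, -1.0]]
contact_force: [-0.0, -0.2, -0.6]
grip_width: 0.0173
grip_force: 60.9
```

Emit:
play_rows(offset=[[0,0.1,0],[0,0.2,0],[0,0.3,0],[0,0.4,0],[0,0.5,0],[0,0.55,0],[0,0.55,0],[0,0.55,0]], angular=[[0,0,0],[0,0,0],[0,0,0],[0,0,0],[0,0,0],[0,0,0],[0,0,0],[0,0,0]], grip=[1,1,1,1,1,1,1,1])

```text
t: 17.88
position: [0.4712, -0.1048, 0.1223]
tcp_rot: [[-1.0, 0.013, 0.0], [0.013, 1.0, -0.0], [-0.0, -0.0, -1.0]]
contact_force: [-0.1, -0.5, -0.8]
grip_width: 0.0172
grip_force: 60.9
```

```bash
python3 look.py w8 | grep -v "0.014\]"; python3 - <<'E'
from h import *
z=np.load("pics/w5.npz");X=cloud("wrist",z["d"],z);p=z["p"].astype(int)
m=(X[...,2]>.05)&(X[...,2]<.062)&(X[...,0]>.495)&(X[...,0]<.55)&(X[...,1]>-.14)&(X[...,1]<-.055)&(z["d"]>0)
F=X[m];print("fence",len(F),F.min(0),F.max(0))
for a in(-.12,-.1,-.08,-.065):
    c=F[abs(F[:,1]-a)<.008];print(a,np.percentile(c[:,0],[1,5,50,95]).round(4) if len(c) else 0)
z=np.load("pics/w8.npz");X=cloud("wrist",z["d"],z);w=masks(z["p"])["wood"]&(z["d"]>0)
W=X[w]
P=W[(W[:,1]<-.08)&(W[:,1]>-.13)];print("panel",np.percentile(P,[1,5,50,95,99],axis=0).round(4))
R=W[(W[:,1]>-.07)&(W[:,1]<.13)]
for lo,hi in((.005,.03),(.05,.075),(.1,.12)):
    r=R[(R[:,2]>lo)&(R[:,2]<hi)];print("rack",lo,len(r),np.percentile(r,[1,99],axis=0).round(4).tolist() if len(r) else 0)
E
```

```text
17.8833 [ 0.4712 -0.1048  0.1223] [ 0.04  0.33  0.14  2.07 -0.07  0.75  1.78] [[-1.0, 0.013, 0.0], [0.013, 1.0, -0.0], [-0.0, -0.0, -1.0]]
wood [  349   176   211    75 10098] [ 0.444 -0.05   0.021] [0.507 0.112 0.068] top [0.4493 0.0137] [0.1246 0.0101] 89.1
wood [484 176  76   8 564] [0.445 0.051 0.022] [0.452 0.111 0.026] top [0.4488 0.081 ] [0.059  0.0061] 89.2
wood [ 259  225   46   63 2334] [ 0.44  -0.126  0.011] [ 0.505 -0.087  0.16 ] top [ 0.4527 -0.1056] [0.0114 0.0182] 6.4
wood [ 392  299  168   19 2787] [ 0.458 -0.066  0.109] [0.509 0.052 0.178] top [ 0.4586 -0.0625] [0.0035 0.0011] 73.8
purple [  37  256  105  124 7092] [ 0.456 -0.265  0.002] [ 0.582 -0.151  0.203] top [ 0.457  -0.1621] [0.0016 0.0038] 36.5
fence 1165 [ 0.5082399  -0.12815972  0.05000547] [ 0.52743011 -0.05511264  0.05921607]
-0.12 [0.5085 0.5088 0.5162 0.5249]
-0.1 [0.509  0.5091 0.5162 0.5255]
-0.08 [0.5092 0.5094 0.5163 0.5257]
-0.065 [0.5094 0.5096 0.5172 0.5266]
panel [[ 0.4403 -0.114   0.1358]
 [ 0.4414 -0.1133  0.1424]
 [ 0.4478 -0.106   0.1532]
 [ 0.4557 -0.0976  0.1581]
 [ 0.4579 -0.0968  0.159 ]]
rack 0.005 7767 [[0.4463, -0.0482, 0.0224], [0.4984, 0.1092, 0.0253]]
rack 0.05 2975 [[0.4439, -0.0475, 0.0571], [0.5273, 0.0738, 0.0673]]
rack 0.1 2775 [[0.4969, -0.04, 0.1102], [0.5086, 0.0492, 0.1131]]
```

View pics/w8.png

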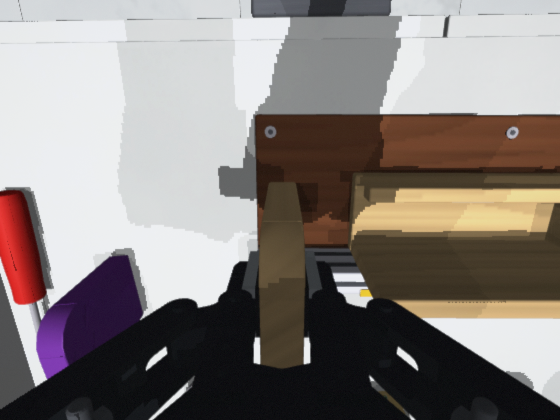

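The panel's top edge runs from (282,185) to (282,365), outside the open end at (352,235) and clear of the fence. I'll lower it to 1 mm above the bed and close up to about 7 mm.

Emit:
play_rows(offset=[[-0.02,0,0.12],[-0.025,0,0.24],[-0.025,0,0.36],[-0.025,0.05,0.44],[-0.025,0.12,0.465],[-0.025,0.22,0.465],[-0.025,0.3,0.465],[-0.025,0.3,0.465]], angular=[[0,0,0],[0,0,0],[0,0,0],[0,0,0],[0,0,0],[0,0,0],[0,0,0],[0,0,0]], grip=[1,1,1,1,1,1,1,1])

```text
t: 18.6
position: [0.4745, -0.072, 0.0761]
tcp_rot: [[-1.0, 0.01, 0.0], [0.01, 1.0, 0.001], [-0.0, 0.001, -1.0]]
contact_force: [0.1, 0.1, -1.0]
grip_width: 0.0174
grip_force: 60.7
```

Emit:
play_rows(offset=[[0,0.02,0],[0,0.04,0],[0,0.06,0],[0,0.08,0],[0,0.1,0],[0,0.1,0],[0,0.1,0],[0,0.1,0]], angular=[[0,0,0],[0,0,0],[0,0,0],[0,0,0],[0,0,0],[0,0,0],[0,0,0],[0,0,0]], grip=[1,1,1,1,1,1,1,1])

```text
t: 19.27
position: [0.4742, -0.065, 0.0758]
tcp_rot: [[-1.0, 0.013, 0.0], [0.013, 1.0, -0.0], [-0.0, -0.0, -1.0]]
contact_force: [-0.0, -0.2, -0.6]
grip_width: 0.0173
grip_force: 60.7
```

Emit:
play_rows(offset=[[0,0.01,0],[0,0.02,0],[0,0.03,0],[0,0.04,0],[0,0.04,0],[0,0.04,0],[0,0.04,0],[0,0.04,0]], angular=[[0,0,0],[0,0,0],[0,0,0],[0,0,0],[0,0,0],[0,0,0],[0,0,0],[0,0,0]], grip=[1,1,1,1,1,1,1,1])

```text
t: 19.93
position: [0.4743, -0.0609, 0.0758]
tcp_rot: [[-1.0, 0.013, -0.0], [0.013, 1.0, -0.0], [0.0, -0.0, -1.0]]
contact_force: [-0.7, -0.5, -1.1]
grip_width: 0.0174
grip_force: 60.7
```

```bash
python3 look.py w9 | grep -v "0.014\]"
```

```text
19.9333 [ 0.4743 -0.0609  0.0758] [-0.03  0.4   0.12  2.11 -0.08  0.64  1.7 ] [[-1.0, 0.013, -0.0], [0.013, 1.0, -0.0], [0.0, -0.0, -1.0]]
wood [302 187  57  21 546] [ 0.444 -0.049  0.022] [ 0.458 -0.013  0.053] top [ 0.4461 -0.0485] [0.0002 0.0046] 84.9
wood [510 187  44  12 450] [0.445 0.07  0.022] [0.454 0.112 0.052] top [0.4455 0.0754] [0.0106 0.0006] 87.8
wood [400 196  41   3 114] [0.444 0.003 0.022] [0.452 0.039 0.053] top [0.4446 0.0137] [0.0217 0.0009] 89.0
wood [  259   205   301    84 15333] [ 0.443 -0.078  0.012] [0.5   0.112 0.113] top [ 0.4555 -0.0617] [0.0119 0.0182] 6.9
wood [ 486  358   74   24 1323] [ 0.461 -0.007  0.109] [0.51  0.056 0.157] top [ 0.4616 -0.0048] [0.0032 0.0012] 79.3
purple [   0  280   66  130 5728] [ 0.46  -0.263  0.001] [ 0.584 -0.123  0.164] top [ 0.4606 -0.124 ] [0.0009 0.0024] 33.5
```

Emit:
play_rows(offset=[[0,0.005,0],[0,0.01,0],[0,0.015,0],[0,0.02,0],[0,0.025,0],[0,0.03,0],[0,0.03,0],[0,0.03,0]], angular=[[0,0,0],[0,0,0],[0,0,0],[0,0,0],[0,0,0],[0,0,0],[0,0,0],[0,0,0]], grip=[1,1,1,1,1,1,1,1])

```text
t: 20.65
position: [0.4743, -0.0578, 0.0758]
tcp_rot: [[-1.0, 0.013, 0.0], [0.013, 1.0, 0.0], [-0.0, 0.0, -1.0]]
contact_force: [1.4, 0.8, -1.1]
grip_width: 0.0172
grip_force: 60.7
```

Emit:
play_rows(offset=[[0,0.003,0],[0,0.006,0],[0,0.01,0],[0,0.015,0],[0,0.02,0],[0,0.02,0],[0,0.02,0],[0,0.02,0]], angular=[[0,0,0],[0,0,0],[0,0,0],[0,0,0],[0,0,0],[0,0,0],[0,0,0],[0,0,0]], grip=[1,1,1,1,1,1,1,1])

```text
t: 21.32
position: [0.4743, -0.0571, 0.0758]
tcp_rot: [[-1.0, 0.014, 0.0], [0.014, 1.0, -0.001], [-0.0, -0.001, -1.0]]
contact_force: [-0.1, -5.5, -1.1]
grip_width: 0.0171
grip_force: 60.8
```

Emit:
play_rows(offset=[[0,0.002,0],[0,0.004,0],[0,0.006,0],[0,0.008,0],[0,0.01,0],[0,0.01,0],[0,0.01,0],[0,0.01,0]], angular=[[0,0,0],[0,0,0],[0,0,0],[0,0,0],[0,0,0],[0,0,0],[0,0,0],[0,0,0]], grip=[1,1,1,1,1,1,1,1])

```text
t: 21.98
position: [0.4744, -0.0566, 0.0758]
tcp_rot: [[-1.0, 0.015, 0.0], [0.015, 1.0, -0.002], [-0.0, -0.002, -1.0]]
contact_force: [0.1, -6.1, -0.7]
grip_width: 0.0172
grip_force: 60.7
```

Emit:
play_rows(offset=[[0,0.002,0],[0,0.004,0],[0,0.006,0],[0,0.008,0],[0,0.01,0],[0,0.01,0],[0,0.01,0],[0,0.01,0]], angular=[[0,0,0],[0,0,0],[0,0,0],[0,0,0],[0,0,0],[0,0,0],[0,0,0],[0,0,0]], grip=[1,1,1,1,1,1,1,1])

```text
t: 22.65
position: [0.4743, -0.0561, 0.0758]
tcp_rot: [[-1.0, 0.015, 0.0], [0.015, 1.0, -0.002], [-0.0, -0.002, -1.0]]
contact_force: [-0.0, -8.0, -1.1]
grip_width: 0.0174
grip_force: 60.8
```

Emit:
play_rows(offset=[[0,0.002,0],[0,0.004,0],[0,0.006,0],[0,0.008,0],[0,0.01,0],[0,0.01,0],[0,0.01,0],[0,0.01,0]], angular=[[0,0,0],[0,0,0],[0,0,0],[0,0,0],[0,0,0],[0,0,0],[0,0,0],[0,0,0]], grip=[1,1,1,1,1,1,1,1])

```text
t: 23.32
position: [0.4743, -0.0556, 0.0759]
tcp_rot: [[-1.0, 0.015, 0.0], [0.015, 1.0, -0.003], [-0.0, -0.003, -1.0]]
contact_force: [-0.7, -9.0, -1.0]
grip_width: 0.0172
grip_force: 60.8
```

Emit:
play_rows(offset=[[0,0,0],[0,0,0],[0,0,0],[0,0,0],[0,0,0],[0,0,0],[0,0,0],[0,0,0]], angular=[[0,0,0],[0,0,0],[0,0,0],[0,0,0],[0,0,0],[0,0,0],[0,0,0],[0,0,0]], grip=[1,1,1,1,1,1,1,1])

```text
t: 23.98
position: [0.4743, -0.0557, 0.0759]
tcp_rot: [[-1.0, 0.015, 0.0], [0.015, 1.0, -0.003], [-0.0, -0.003, -1.0]]
contact_force: [-0.6, -8.5, -1.6]
grip_width: 0.017
grip_force: 60.8
```

```bash
python3 - <<'E'
from h import *
f=[]
for n in("scene","wrist","top"):
    p,d=camera(n);f.append(observe()["contact_force"].round(1))
    if n=="scene": a=cv2.resize(p[140:270,180:310],(420,420),interpolation=cv2.INTER_CUBIC)
    if n=="wrist": b=cv2.resize(p[160:420,150:420],(380,420))
    if n=="top":
        X=cloud("top",d);m=masks(p)["red"]&(X[...,2]>.1)&(X[...,2]<.12)&(X[...,0]>.45)&(X[...,0]<.6)&(abs(X[...,1]-.18)<.06)
        print("knob",m.sum(),cv2.minAreaRect(X[m][:,:2].astype(np.float32)) if m.sum()>5 else 0)
print(f)
cv2.imwrite("pics/fin.png",np.hstack([a,b])[:,:,::-1])
E
```

```text
knob 0 0
[array([-0.2, -9.2, -1.2]), array([-0.5, -9. , -1.3]), array([ 0. , -9. , -1.2])]
```

View pics/fin.png

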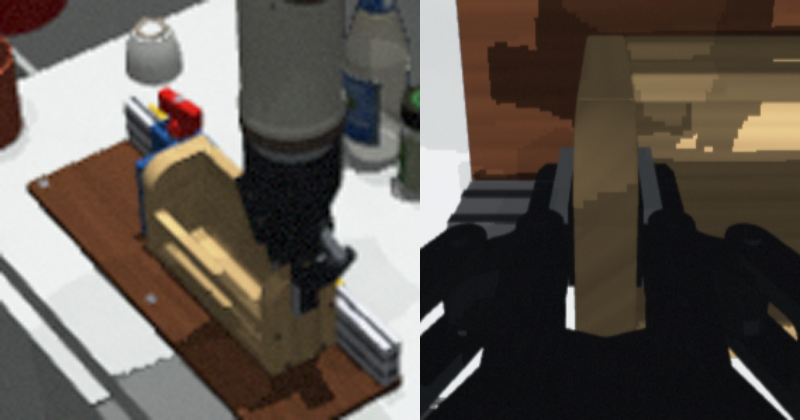

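The view shows the panel closing the rack's open end at (300,320) in the left half, upright and level. The rack lies along the fence and the push is a steady 9 N. I'm handing it in.

```bash
python3 -c "
from workcell import *
print(close_job())"
```

```text
the job is handed in; nothing more can be done
None
```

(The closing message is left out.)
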